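# Put the splicing tray back on the middle rails

## Robot

A 6-joint arm with a two-finger parallel gripper is mounted at the origin on the work surface. World frame = base frame: x ahead of the robot, y to its left, z up, the work surface at z = 0. Lengths are in m, angles in rad, forces in N, time in s.
With the tool pointing down it reaches from about 0.225 to 0.725 m from the base axis. Payload 3.1 kg.
Tool frame: the origin (TCP) lies on the centre line of the jaws, within the pads' length; the fingertips stand bot.tcp_to_tips ahead of it and the grasp point (between the pads) lies 6 mm ahead of it (bot.tcp_to_tips is the distance from the TCP to the fingertips, in m); z points along the fingers, y is the line along which they close (so a half turn about z gives the same grasp; the last joint's range is limited). The gripper opens to 85 mm and grips with 20 to 120 N. Pads are 22 mm wide; open, the fingers measure 114 mm over their backs; the gripper's body (76 mm by 85 mm) begins 54 mm behind the grasp point. The pads swing forward as they close: fully open they stand 13 mm farther back than shut.
Start: joints at [-1.321, 0.048, 0.099, 1.622, 0, 1.443], TCP at [0.194, -0.488, 0.256] pointing down, gripper open.
Joint ranges: [-2.91, 2.91], [-0.99, 1.94], [-1.21, 1.42], [-2.12, 2.29], [-1.49, 1.47], [-3.14, 3.14]. Speed limits (rad/s): [2.79, 2.79, 3.14, 3.14, 3.14, 3.14].

## Interface

Orientations are given as [roll, pitch, yaw] about the fixed x, y, z axes, in that order (R = Rz(yaw) Ry(pitch) Rx(roll)).
In Python, from rig import bot gives the robot as it stands.
- The arm moves only by the tool step_arm, never from a script. Its argument "motion" is a list that holds one entry, the list of rows, each a list of 7 numbers: the turn, a rotation vector about the world's x, y, z in units of 2 rad (1.0 is 2 rad), then the shift along the world's x, y, z in units of 0.4 m (1.0 is 0.4 m), then the closure, from 0 (fully open) to 1 (shut). A call has 1 to 10 rows; each row shifts and turns the commanded pose from where the row before left it; what a row does not reach is not made up. A row lasts 1/8 s, in which the tool goes at most 62.5 mm and 10.7 degrees, less where a joint would pass 70% of its speed; a pose out of reach is approached as far as the arm can. A call with a number of a shift or a turn outside -1 to 1 is refused whole. A call with a gripper value outside its range is refused whole. The fingers move at their own pace and stop on an object; "grip_force" is the grip in N (left out, the last holds). Time passes only in rows, so rows that do not move let the fingers close. It gives the time, the measured TCP pose, the force, the opening and the grip force at its end, in the units of the state.
- bot.observe(): the state, without advancing time (a new reading comes with each control period).
- bot.camera(name): name is "scene" or "top"; returns a dict with "image" (480x640x3 uint8, blue, green, red), "fx", "fy", "cx", "cy" (pixels), "view" (4x4, takes a point from world to camera coordinates). Camera axes: x right, y down, z forward; pixel columns grow to the right and rows downward; lengths in m; the calibration is good to about 2 mm. A picture is of the moment at which its call begins. There is no depth.
- bot.sign_off(): hands the job in; it is judged then, once.
The state is a dict: "time_s": time; "joint_pos": joint angles; "dq": joint speeds; "effort": joint torques, N m; "eef_pos": TCP position; "tcp_rot": TCP orientation; "force": force on the tool from outside, world axes, zero at the start; "moment": the same for the moment, N m; "opening": finger opening in m; "grip_force": force on a finger pad.
Only numpy, scipy, OpenCV 4.12 (cv2) and the standard library are available. Lean on these libraries where they do the work, as an engineer would, in place of code of your own. Each camera call takes 0.05 s, during which the arm holds its last target. There are 200 camera calls.

## Task

Put the empty splicing tray away: take it by its upright wooden grip, slide it panel first onto the middle of the wooden rack's three rail pairs (the pair just above the sheet that carries a film can) until it is fully home against the back of the rack, and let go. Leave the sheet with the can where it is.

Things in the scene. Friction and masses are not known exactly. Their poses are not given: they have to be found in the camera images.
- tray_grip (a point): Loose aluminium tray, 0.2 kg, flat on the counter: mid-grip, 40 mm above its underside. Grip: upright dark-wood plate, x 66, y 12 mm, 4 to 62 mm above the underside. +y (tray's, z up): from grip to panel. 4 mm thick; from this point along +y a tongue 80 mm wide from -8 to 67 mm, then the panel, 180 mm wide, 67 to 192 mm, rim 12 mm high. Home: this point at x 0, y -62, z +40 mm of mid_rails.
- mid_rails (a point): Mouth of the rack's MIDDLE rail pair: half-way between its two level rails, at their front ends, level with their upper faces. z up, +y is the way in, x across. The back stop stands 130 mm in. Rails are 28 mm wide, 8 mm thick, with 144 mm free between the two and 200 mm between the posts outside them.
- rack: Fixed open wooden rack, 232 mm wide (x), 140 mm deep (y), mouth at -y. Three rail pairs, upper faces 40, 85 and 130 mm above this origin, posts to 145 mm. Origin: on the rack's middle, 65 mm inward of the mouth, 0 to 25 mm above the counter (its height varies). Lowest pair taken, the other two empty.
- can_mid (a point): Loose sheet (180 x 120 x 4 mm) with a grey film can (113 mm across, top 22 mm above the sheet's underside) on the rack's LOWEST rail pair: its middle, 13 mm above the underside. To be left alone.

How it is judged:
By the outcome, as a careful person would: the job done as asked, in the order asked, and still so for the second after the job is handed in, with the robot touching nothing.
It also fails if it takes over 32 s, if anything falls off the work surface, if the arm or the gripper's body presses on something with over 40 N, if the wrist force passes 120 N, or if a joint passes its speed limit or range.

## Working session

There is one attempt and no reset: what is moved stays moved. The work goes in short steps, Python scripts to look and compute and a tool call to move; the robot and the scene stay as the last step left them, time stands still between calls to the robot, and variables do not carry over. Pictures are saved under pics/ and viewed, at most 10 in all, crops included, and the job is handed in when it is done.

Besides the shell and the picture viewer there is one more tool, called after "Emit:" as name(argument=value, ...), one argument or row to a line, values as JSON. step_arm: Moves the arm, as the interface text tells. Shifts and turns lie within -1 to 1; 1 stands for 0.4 m of shift or 2 rad of turn. Its arguments: {"type":"object","properties":{"motion":{"type":"array"},"grip_force":{"type":"number"}},"required":["motion"]}

```bash
mkdir -p pics
python3 - <<'E'
from rig import bot
import cv2,numpy as np,pickle
d={}
for n in("scene","top"):
    c=bot.camera(n);d[n]=c;cv2.imwrite(f"pics/{n}0.png",c["image"])
    print(n,c["fx"],c["cx"],c["cy"],np.round(c["view"],3).tolist())
pickle.dump(d,open("c0.pkl","wb"))
print(bot.observe(),bot.tcp_to_tips)
E
```

```text
scene 587.637145523579 327.45359515251056 254.98239168445073 [[0.584, 0.812, -0.011, -0.291], [0.569, -0.419, -0.708, -0.248], [-0.579, 0.408, -0.706, 1.437], [0.0, 0.0, 0.0, 1.0]]
top 587.0679878759387 320.4801113782218 234.33315377138715 [[-0.04, -0.999, -0.001, 0.012], [-0.977, 0.039, -0.209, 0.554], [0.209, -0.008, -0.978, 1.089], [0.0, 0.0, 0.0, 1.0]]
{'time_s': 0.1, 'joint_pos': array([-1.32077458e+00,  4.87028206e-02,  9.77332930e-02,  1.62202835e+00,
        8.59642186e-06,  1.44300393e+00]), 'dq': array([-0.00210323, -0.00220546,  0.00362172,  0.00200658,  0.00101737,
       -0.0010152 ]), 'effort': array([ 2.26741657e-03, -3.39849472e+01,  3.20936286e+01,  1.57736486e-02,
       -2.10418580e-04,  1.14015651e-05]), 'eef_pos': array([ 0.19353277, -0.48747197,  0.25520995]), 'tcp_rot': array([-3.13941015e+00, -2.89101923e-04,  3.77813823e-01]), 'force': array([ 0.56359271, -0.54461502, -0.4155966 ]), 'moment': array([0.04562354, 0.00808939, 0.01361495]), 'grip_force': 0.0, 'opening': 0.08548634772315858} 0.025
```

View pics/scene0.png

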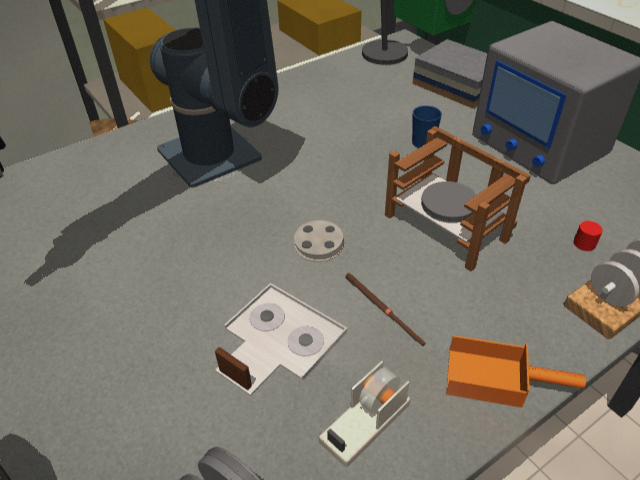

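View pics/top0.png

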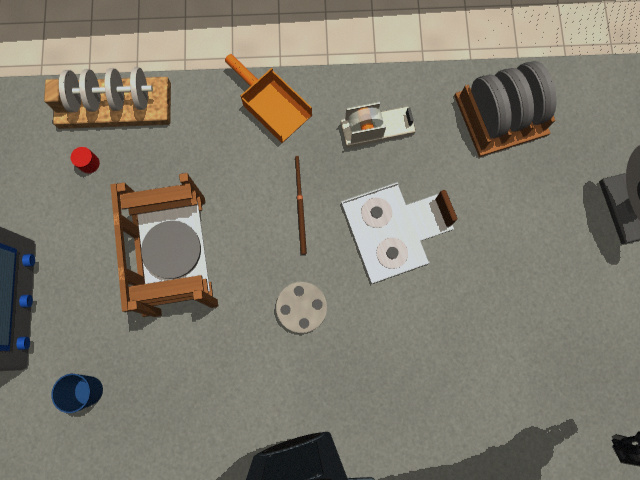

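The scene view shows the tray (grip at about 234,368) and the rack (about 455,195, mouth towards the tray). In the top view the tray grip is near (447,208) and the rack near (165,245), mouth to the right. Next I'll enlarge both for exact corners.

Run:
```python
import cv2,numpy as np,pickle
d=pickle.load(open("c0.pkl","rb"))
def crop(n,x,y,w,h,s):
    im=cv2.resize(d[n]["image"][y:y+h,x:x+w],None,fx=s,fy=s,interpolation=cv2.INTER_CUBIC)
    for k in range(0,w,20): cv2.putText(im,str(x+k),(k*s,8),0,.3,(0,255,255)); cv2.line(im,(k*s,10),(k*s,14),(0,255,255))
    for k in range(20,h,20): cv2.putText(im,str(y+k),(0,k*s+3),0,.3,(0,255,255))
    return im
a=crop("top",105,165,120,160,3);b=crop("scene",380,125,146,146,3)
H=480;out=np.zeros((H,800,3),np.uint8);out[:a.shape[0],:a.shape[1]]=a;out[:b.shape[0],362:362+b.shape[1]]=b[:, :438]
cv2.imwrite("pics/rack.png",out)
# tray: white mask & grip brown mask
for n,(x,y,w,h) in dict(top=(330,175,140,115),scene=(205,275,150,125)).items():
    im=d[n]["image"][y:y+h,x:x+w];hsv=cv2.cvtColor(im,cv2.COLOR_BGR2HSV)
    br=((hsv[...,1]>110)&(hsv[...,2]<150)&(hsv[...,0]<20)).astype(np.uint8)
    wh=((hsv[...,2]>165)&(hsv[...,1]<60)).astype(np.uint8)
    for nm,m in(("br",br),("wh",wh)):
        c=max(cv2.findContours(m,0,1)[0],key=cv2.contourArea)
        p=cv2.approxPolyDP(c,3,True)[:,0]+[x,y]
        print(n,nm,cv2.contourArea(c),p.tolist())
```

```text
top br 362.0 [[443, 190], [436, 200], [449, 225], [456, 217]]
top wh 5774.5 [[437, 194], [406, 205], [397, 185], [343, 204], [376, 189], [341, 201], [372, 282], [427, 263], [420, 240], [453, 229], [452, 225], [440, 232], [428, 203]]
scene br 671.0 [[218, 348], [215, 352], [220, 370], [248, 388], [247, 367]]
scene wh 6362.0 [[346, 327], [270, 283], [225, 325], [271, 284], [345, 328], [270, 288], [227, 327], [245, 340], [231, 354], [249, 367], [256, 378], [246, 390], [218, 367], [216, 370], [250, 394], [280, 363], [303, 375]]
```

View pics/rack.png

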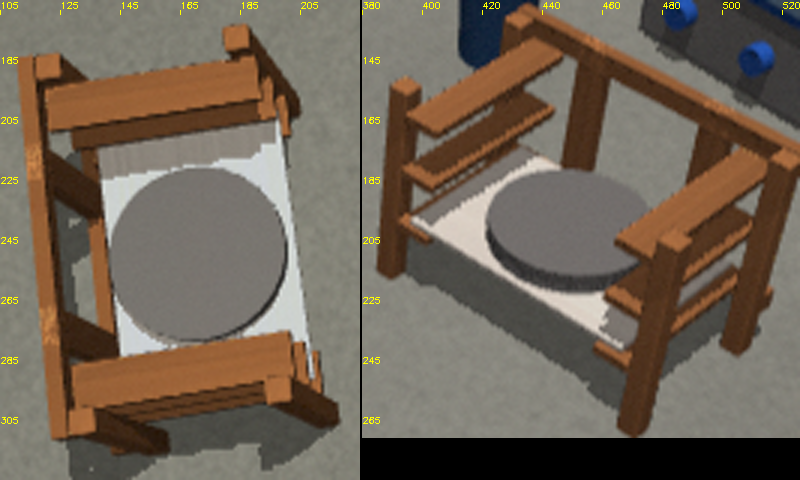

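The enlarged rack shows the top rails' inner front corners at (191.7,198) and (201.7,276) in the top view, and at (464.7,205.3) and (405.5,168.7) in the scene view. The post tops are also clear in both. I'll triangulate these and check them against the given sizes.

```bash
cat > h.py <<'E'
import numpy as np,cv2
def ray(c,p):
    V=np.array(c["view"]);R=V[:3,:3]
    d=R.T@np.array([(p[0]-c["cx"])/c["fx"],(p[1]-c["cy"])/c["fy"],1]);return -R.T@V[:3,3],d/np.linalg.norm(d)
def plane(c,p,z):
    o,d=ray(c,p);return o+d*(z-o[2])/d[2]
def tri(*cp):
    A=np.zeros((3,3));b=np.zeros(3);L=[ray(c,p) for c,p in cp]
    for o,d in L: P=np.eye(3)-np.outer(d,d);A+=P;b+=P@o
    x=np.linalg.solve(A,b);return x,max(np.linalg.norm(np.cross(x-o,d)) for o,d in L)
def proj(c,X):
    q=np.array(c["view"])@np.r_[X,1];return np.array([c["fx"]*q[0]/q[2]+c["cx"],c["fy"]*q[1]/q[2]+c["cy"]])
E
python3 - <<'E'
import pickle
from h import *
np.set_printoptions(precision=4,suppress=True)
d=pickle.load(open("c0.pkl","rb"));T,S=d["top"],d["scene"]
print(ray(T,(320,240))[0],ray(S,(320,240))[0])
P={}
for n,t,s in(("A",(191.7,198),(464.7,205.3)),("B",(201.7,276),(405.5,168.7)),("pA",(183.3,177.3),(484,205.7)),("pB",(197.7,295),(394.3,154))):
    P[n],e=tri((T,t),(S,s));print(n,P[n],e)
for a,b in("AB",("pA","pB")):
    v=P[a]-P[b];print("len",np.linalg.norm(v),"yaw",np.degrees(np.arctan2(v[1],v[0])),(P[a]+P[b])/2)
print("rail dir A",[np.degrees(np.arctan2(*(plane(T,p,.14)-plane(T,q,.14))[[1,0]])) for p,q in(((121,208.7),(191.7,198)),((130,287.3),(201.7,276)))])
q=[plane(T,p,.012) for p in((397,185),(341,201.5),(372,282),(427,263.5))]
print("panel top",q,[np.linalg.norm(q[i]-q[i-3]) for i in range(4)],np.mean(q,0))
q=[plane(S,p,.012) for p in((270,284.5),(225.5,325.5),(346,327.5),(303,376))]
print("panel scene",q)
print("tongue",plane(T,(437,194),.004),plane(T,(453.5,229),.004))
for p in((443,190),(436,200),(449,225),(456,217)):print("grip",plane(T,p,.062))
for p in((218,348),(215,352),(247,367)):print("gripS",plane(S,p,.062))
E
```

```text
[ 0.3138 -0.0017  1.1808] [ 1.1426 -0.4533  0.8361]
A [0.615  0.2249 0.1392] 0.00120415146225863
B [0.4698 0.2066 0.1428] 0.002548513383542438
pA [0.6493 0.236  0.1562] 0.0003257423121894728
pB [0.4337 0.2095 0.1562] 0.0009644273977692716
len 0.14639267613390217 yaw 7.164382990306595 [0.5424 0.2158 0.141 ]
len 0.2172147454592244 yaw 6.9961626855230294 [0.5415 0.2228 0.1562]
rail dir A [np.float64(96.66753155725283), np.float64(96.77579048926776)]
panel top [array([ 0.6617, -0.1737,  0.012 ]), array([ 0.631, -0.056,  0.012]), array([ 0.462 , -0.1101,  0.012 ]), array([ 0.4949, -0.223 ,  0.012 ])] [np.float64(0.12160181516248308), np.float64(0.17747073403412517), np.float64(0.11758593183485899), np.float64(0.17390220401801879)] [ 0.5624 -0.1407  0.012 ]
panel scene [array([ 0.4664, -0.1115,  0.012 ]), array([ 0.5033, -0.2272,  0.012 ]), array([ 0.6334, -0.0572,  0.012 ]), array([ 0.6719, -0.175 ,  0.012 ])]
tongue [ 0.6413 -0.2567  0.004 ] [ 0.5655 -0.2845  0.004 ]
grip [ 0.6328 -0.2567  0.062 ]
grip [ 0.6129 -0.2411  0.062 ]
grip [ 0.5614 -0.2624  0.062 ]
grip [ 0.5769 -0.2775  0.062 ]
gripS [ 0.5755 -0.273   0.062 ]
gripS [ 0.5796 -0.2806  0.062 ]
gripS [ 0.6349 -0.2536  0.062 ]
```

Run:
```python
import cv2,numpy as np,pickle
d=pickle.load(open("c0.pkl","rb"))
def crop(n,x,y,w,h,s):
    im=cv2.resize(d[n]["image"][y:y+h,x:x+w],None,fx=s,fy=s,interpolation=cv2.INTER_CUBIC)
    for k in range(0,w,10): cv2.putText(im,str(x+k),(k*s,8),0,.3,(0,0,255)); cv2.line(im,(k*s,10),(k*s,14),(0,0,255))
    for k in range(10,h,10): cv2.putText(im,str(y+k),(0,k*s+3),0,.3,(0,0,255))
    return im
a=crop("top",335,180,130,110,3);b=crop("scene",210,278,140,120,3)
out=np.zeros((560,800,3),np.uint8);out[:330,:390]=a;out[:360,392:]=b[:,:408]
out[332:532,:300]=crop("top",425,180,50,33,6)[:200,:300] if 0 else 0
g=crop("top",430,185,30,44,5);out[335:555,:150]=g
g=crop("scene",210,344,45,38,5);out[365:555,400:625]=g
cv2.imwrite("pics/tray.png",out)
```

```text
(no output)
```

View pics/tray.png

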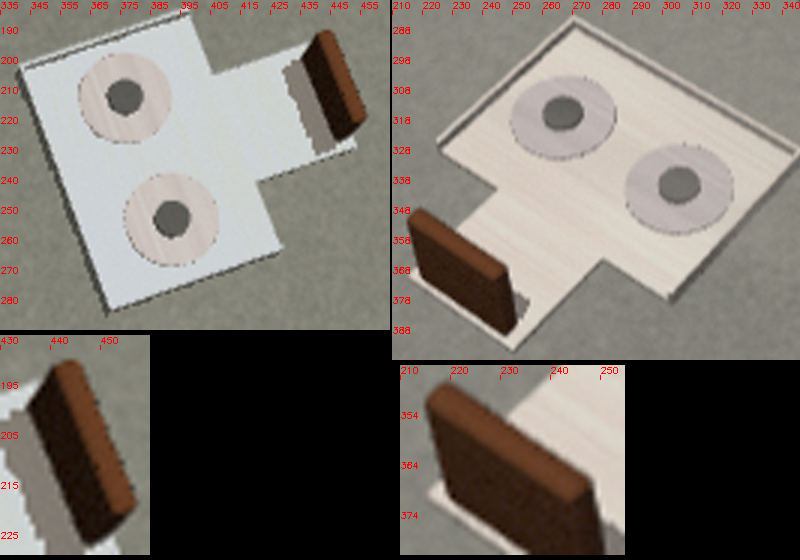

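The rack checks out. The posts are 217 mm apart (216 expected), both estimates put the mouth at (0.542, 0.216), yaw is about 6.9°, and the base stands about 11 mm above the counter. In the tray crop the grip's top face has corners at (442,190), (446,191), (457,219) and (452,221) in the top view, and at (216,350), (219,348), (248,367) and (245,371) in the scene view.

Run:
```python
import pickle
from h import *
np.set_printoptions(precision=4,suppress=True)
d=pickle.load(open("c0.pkl","rb"));T,S=d["top"],d["scene"]
t=[plane(T,p,.062) for p in((442.4,190),(445.6,190.6),(457,219),(452.4,221))]
s=[plane(S,p,.062) for p in((218.6,348),(215.6,350.4),(244.6,371),(248.4,367.4))]
print(np.array(t),np.mean(t,0));print(np.array(s),np.mean(s,0))
print(tri((T,np.mean([(442.4,190),(445.6,190.6),(457,219),(452.4,221)],0)),(S,(231.8,359.2))))
e=lambda a,b:(np.degrees(np.arctan2(*(b-a)[[1,0]])),np.linalg.norm(b-a))
print(e(t[3],t[0]),e(t[2],t[1]),e(s[0],s[3]),e(s[1],s[2]))
th=np.radians(17.3);y=np.array([-np.sin(th),np.cos(th)]);print("from panel",np.array([.5665,-.1415])-y*.1295)
```

```text
[[ 0.6329 -0.2555  0.062 ]
 [ 0.6314 -0.2617  0.062 ]
 [ 0.5728 -0.2791  0.062 ]
 [ 0.5692 -0.2698  0.062 ]] [ 0.6016 -0.2665  0.062 ]
[[ 0.5761 -0.2722  0.062 ]
 [ 0.5774 -0.2783  0.062 ]
 [ 0.6391 -0.2603  0.062 ]
 [ 0.6368 -0.2522  0.062 ]] [ 0.6073 -0.2658  0.062 ]
(array([ 0.6035, -0.266 ,  0.0571]), np.float64(0.0018504306327666233))
(np.float64(12.643595500344334), np.float64(0.06530036751323659)) (np.float64(16.5633432184877), np.float64(0.061112437875225405)) (np.float64(18.254761957079328), np.float64(0.06394360474912865)) (np.float64(16.27868255382207), np.float64(0.064249981028169))
from panel [ 0.605  -0.2651]
```

Emit:
step_arm(
  motion=[
    [[0,0,-0.0043,0.1142,0.0617,-0.0278,0],[0,0,-0.0043,0.1142,0.0617,-0.0278,0],[0,0,-0.0043,0.1142,0.0617,-0.0278,0],[0,0,-0.0043,0.1142,0.0617,-0.0278,0],[0,0,-0.0043,0.1142,0.0617,-0.0278,0],[0,0,-0.0043,0.1142,0.0617,-0.0278,0],[0,0,-0.0043,0.1142,0.0617,-0.0278,0],[0,0,-0.0043,0.1142,0.0617,-0.0278,0],[0,0,-0.0043,0.1142,0.0617,-0.0278,0],[0,0,0,0,0,0,0]],
  ],
  grip_force=60,
)

```text
time_s: 1.35
eef_pos: [0.6062, -0.2626, 0.1525]
tcp_rot: [-3.137, 0.003, 0.305]
force: [-0.6, -1.1, -1.0]
opening: 0.0853
grip_force: 0.0
```

Emit:
step_arm(
  motion=[
    [[0,0,0,-0.003,-0.005,-0.068,0],[0,0,0,0,0,-0.068,0],[0,0,0,0,0,-0.068,0],[0,0,0,0,0,-0.04,0],[0,0,0,0,0,0,0]],
  ],
)

```text
time_s: 1.98
eef_pos: [0.6019, -0.2676, 0.0569]
tcp_rot: [-3.139, 0.003, 0.3]
force: [-0.1, 0.9, -0.1]
opening: 0.0854
grip_force: 0.0
```

Run:
```python
from rig import bot
import cv2,numpy as np
a=bot.camera("scene")["image"];b=bot.camera("top")["image"]
o=np.hstack([cv2.resize(a[270:410,190:360],None,fx=2.3,fy=2.3,interpolation=2),cv2.resize(b[150:290,330:500],None,fx=2.3,fy=2.3,interpolation=2)])
cv2.imwrite("pics/g1.png",o);s=bot.observe();print(s["eef_pos"],s["tcp_rot"],s["force"])
```

```text
[ 0.60377439 -0.26837931  0.05964193] [ 3.14061550e+00 -7.39084915e-04  3.00077345e-01] [0.72292294 0.50991775 0.84919063]
```

View pics/g1.png

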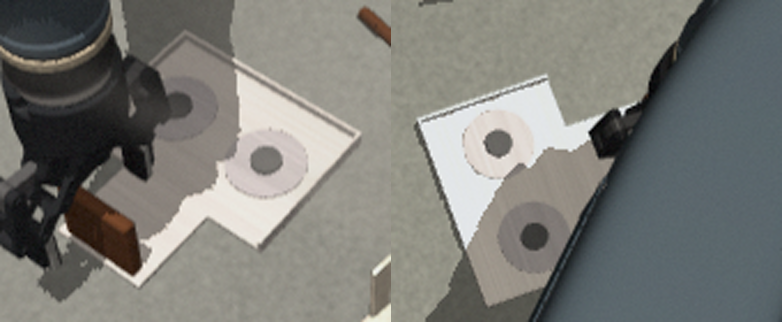

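The grip plate (centre about (103,230) in the left crop) stands between the fingers, at (40,245) and (145,165). I'll lower the last bit and close.

Emit:
step_arm(
  motion=[
    [[0,0,0,0.002,0.004,-0.029,0],[0,0,0,0,0,0,0.5],[0,0,0,0,0,0,1],[0,0,0,0,0,0,1],[0,0,0,0,0,0,1],[0,0,0,0,0,0,1],[0,0,0,0,0,0,1]],
  ],
  grip_force=60,
)

```text
time_s: 2.95
eef_pos: [0.6047, -0.2664, 0.0475]
tcp_rot: [3.141, -0.001, 0.3]
force: [0.2, -0.8, 1.5]
opening: 0.0112
grip_force: 58.7
```

Emit:
step_arm(
  motion=[
    [[0,0,0,0,0,0.05,1],[0,0,0,0,0,0.08,1],[0,0,0,0,0,0.08,1],[0,0,0,0,0,0.06,1],[0,0,-0.015,-0.0133,0.0965,0,1],[0,0,-0.015,-0.0133,0.0965,0,1],[0,0,-0.015,-0.0133,0.0965,0,1],[0,0,-0.015,-0.0133,0.0965,0,1],[0,0,-0.015,-0.0133,0.0965,0,1],[0,0,-0.015,-0.0133,0.0965,0,1]],
  ],
  grip_force=90,
)

```text
time_s: 4.2
eef_pos: [0.5721, -0.0335, 0.156]
tcp_rot: [3.141, -0.001, 0.119]
force: [0.8, -0.3, -2.2]
opening: 0.0112
grip_force: 88.0
```

Emit:
step_arm(
  motion=[
    [[0,0,0,0,0,0,1],[0,0,0,0,0,0,1],[0,0,0,0,0,0,1]],
  ],
)

```text
time_s: 4.58
eef_pos: [0.5726, -0.0357, 0.1553]
tcp_rot: [3.141, -0.0, 0.119]
force: [0.4, 0.3, -0.5]
opening: 0.0111
grip_force: 88.2
```

Run:
```python
from rig import bot
import cv2,numpy as np,pickle
d={n:bot.camera(n) for n in("scene","top")};pickle.dump(d,open("c1.pkl","wb"))
a=d["scene"]["image"][120:340,300:540];b=d["top"]["image"][160:340,100:320]
o=np.zeros((480,800,3),np.uint8)
def lab(im,x,y,s):
    im=cv2.resize(im,None,fx=s,fy=s,interpolation=2)
    for k in range(0,im.shape[1],int(20*s)):cv2.putText(im,str(int(x+k/s)),(k,8),0,.28,(0,0,255))
    for k in range(int(20*s),im.shape[0],int(20*s)):cv2.putText(im,str(int(y+k/s)),(0,k+3),0,.28,(0,0,255))
    return im
A=lab(a,300,120,1.75);B=lab(b,100,160,1.7);o[:A.shape[0],:A.shape[1]]=A;o[:B.shape[0],422:422+B.shape[1]]=B
cv2.imwrite("pics/p2.png",o);s=bot.observe();print(s["time_s"],s["eef_pos"],s["tcp_rot"],s["force"],s["moment"])
```

```text
4.675 [ 0.57255127 -0.03569533  0.15506604] [3.14141303e+00 5.95721877e-05 1.18907455e-01] [ 0.48098957  0.31221715 -1.71969391] [-0.13574649 -0.04043432 -0.05747669]
```

View pics/p2.png

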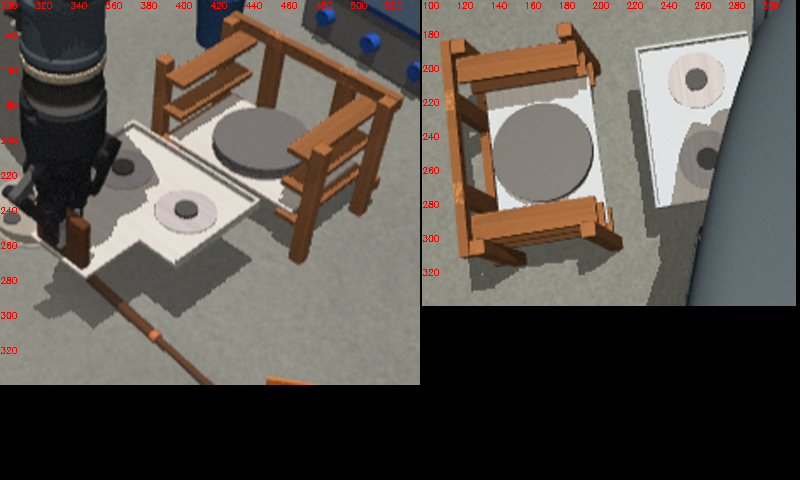

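The tray hangs level. Its front rim corners are at about (376,190) and (448,235) in the scene view and about (226,188) and (237,282) in the top view. I'll triangulate them.

Run:
```python
import pickle
from h import *
np.set_printoptions(precision=4,suppress=True)
d=pickle.load(open("c1.pkl","rb"));T,S=d["top"],d["scene"]
for c,(x,y,w,h) in((T,(215,170,110,120)),(S,(330,180,130,110))):
    hsv=cv2.cvtColor(c["image"][y:y+h,x:x+w],cv2.COLOR_BGR2HSV);m=((hsv[...,2]>150)&(hsv[...,1]<60)).astype(np.uint8)
    k=max(cv2.findContours(m,0,1)[0],key=cv2.contourArea);print((cv2.approxPolyDP(k,3,True)[:,0]+[x,y]).tolist())
R,e1=tri((T,(226.3,188)),(S,(448.3,235.2)));L,e2=tri((T,(237,282)),(S,(376,189.7)))
v=R-L;print(R,L,e1,e2,np.linalg.norm(v),np.degrees(np.arctan2(v[1],v[0])),(R+L)/2)
M=np.array([.5423,.2158]);a=np.radians(6.9);i=np.array([-np.sin(a),np.cos(a)]);x=np.array([np.cos(a),np.sin(a)])
for nm,p in(("front",((R+L)/2)[:2]),("tcp",np.array([.5725,-.0355]))):print(nm,"x",(p-M)@x,"y",(p-M)@i)
```

```text
[[289, 177], [267, 181], [264, 174], [261, 182], [254, 179], [251, 183], [225, 187], [237, 281], [267, 275], [268, 271], [253, 264], [250, 250], [259, 237], [276, 237], [292, 185], [290, 181], [226, 189]]
[[447, 233], [375, 188], [371, 192], [381, 192], [445, 234], [375, 193], [371, 196], [391, 224], [383, 228], [380, 238], [367, 245], [361, 257], [351, 262], [354, 266], [349, 273], [335, 268], [349, 277], [379, 256], [399, 270]]
[0.6388 0.1649 0.1156] [0.4592 0.146  0.1133] 0.0013041866006874368 0.000188977642765842 0.18065338551039736 6.01665811203339 [0.549  0.1555 0.1144]
front x -0.0006201302980363152 y -0.06069972928973815
tcp x -0.0002091158728775508 y -0.253108052559676
```

Lateral error is under 1 mm and 191 mm of travel remains to home. I'll slide in, 8 mm short of the stop.

Emit:
step_arm(
  motion=[
    [[0,0,0,-0.0075,0.062,0.006,1],[0,0,0,-0.0075,0.062,0,1],[0,0,0,-0.0075,0.062,0,1],[0,0,0,-0.0075,0.062,0,1],[0,0,0,-0.005,0.0412,0,1],[0,0,0,-0.005,0.0412,0,1],[0,0,0,-0.005,0.0412,0,1],[0,0,0,-0.005,0.0412,0,1],[0,0,0,0,0,0,1]],
  ],
)

```text
time_s: 5.8
eef_pos: [0.5523, 0.1316, 0.1574]
tcp_rot: [3.142, 0.0, 0.122]
force: [0.2, 0.3, -2.1]
opening: 0.0112
grip_force: 88.3
```

Run:
```python
from rig import bot
import cv2,numpy as np,pickle
d={n:bot.camera(n) for n in("scene","top")};pickle.dump(d,open("c2.pkl","wb"))
a=d["scene"]["image"][120:280,340:540];b=d["top"]["image"][160:340,100:260]
o=np.zeros((480,800,3),np.uint8)
A=cv2.resize(a,None,fx=2.2,fy=2.2,interpolation=2);B=cv2.resize(b,None,fx=2.2,fy=2.2,interpolation=2);o[:A.shape[0],:A.shape[1]]=A;o[:B.shape[0],445:445+B.shape[1]]=B
cv2.imwrite("pics/p3.png",o);s=bot.observe();print(s["time_s"],s["eef_pos"],s["tcp_rot"],s["force"],s["moment"])
```

```text
5.9 [0.55247665 0.13045274 0.15740969] [3.14093994e+00 1.37189442e-05 1.20795922e-01] [ 0.33167893 -0.04782501 -0.74515152] [-0.08903267 -0.06731324  0.02346311]
```

View pics/p3.png

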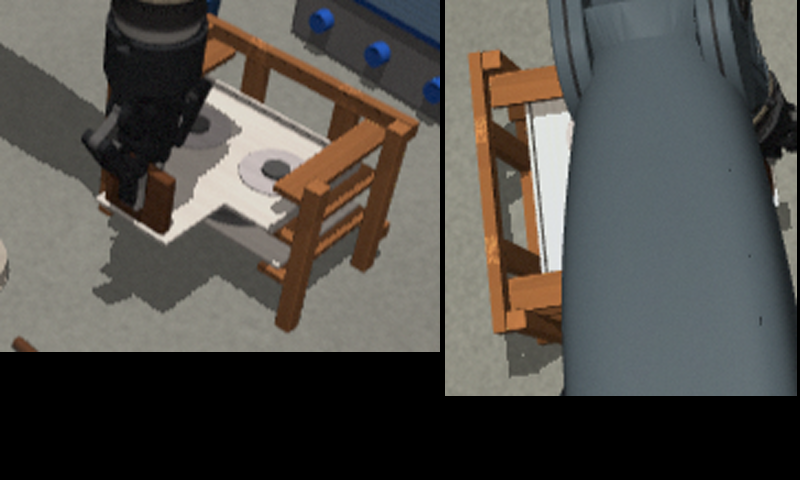

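The panel is inside, between the middle and top rails, about 24 mm short of home. I'll advance 16 mm and then lower.

Emit:
step_arm(
  motion=[
    [[0,0,0,-0.0024,0.02,0,1],[0,0,0,-0.0024,0.02,0,1],[0,0,0,0,0,-0.012,1],[0,0,0,0,0,-0.01,1],[0,0,0,0,0,-0.005,1],[0,0,0,0,0,0,1]],
  ],
)

```text
time_s: 6.65
eef_pos: [0.5513, 0.1401, 0.1485]
tcp_rot: [-3.136, -0.001, 0.129]
force: [-2.6, -2.1, 5.0]
opening: 0.0109
grip_force: 89.4
```

Emit:
step_arm(
  motion=[
    [[0,0,0,0,0,0,1],[0,0,0,0,0,0,1]],
  ],
)

```text
time_s: 6.9
eef_pos: [0.5513, 0.1401, 0.1485]
tcp_rot: [-3.136, -0.001, 0.13]
force: [-2.7, -1.7, 5.8]
opening: 0.0109
grip_force: 89.4
```

Run:
```python
from rig import bot
import cv2,numpy as np,pickle
d={n:bot.camera(n) for n in("scene","top")};pickle.dump(d,open("c3.pkl","wb"))
a=d["scene"]["image"][120:280,340:540];b=d["top"]["image"][170:310,105:165]
o=np.zeros((560,800,3),np.uint8)
A=cv2.resize(a,None,fx=2.6,fy=2.6,interpolation=2);B=cv2.resize(b,None,fx=4,fy=4,interpolation=2);o[:A.shape[0],:A.shape[1]]=A;o[:B.shape[0],530:530+B.shape[1]]=B
cv2.imwrite("pics/p4.png",o)
for _ in range(2):
    s=bot.observe();print(s["time_s"],s["eef_pos"],s["tcp_rot"],s["force"],s["moment"]);bot.camera("top")
```

```text
7.0 [0.55126774 0.14006806 0.14846885] [-3.13653095e+00 -9.62957463e-04  1.29414693e-01] [-3.27511618 -1.96744332  5.87307676] [-0.04245781  0.70373836  0.0738955 ]
7.05 [0.55126007 0.14008744 0.14846406] [-3.13649663e+00 -9.54736183e-04  1.29471204e-01] [-2.78566733 -1.82343578  5.84262743] [-0.08134848  0.68108395  0.04746574]
```

View pics/p4.png

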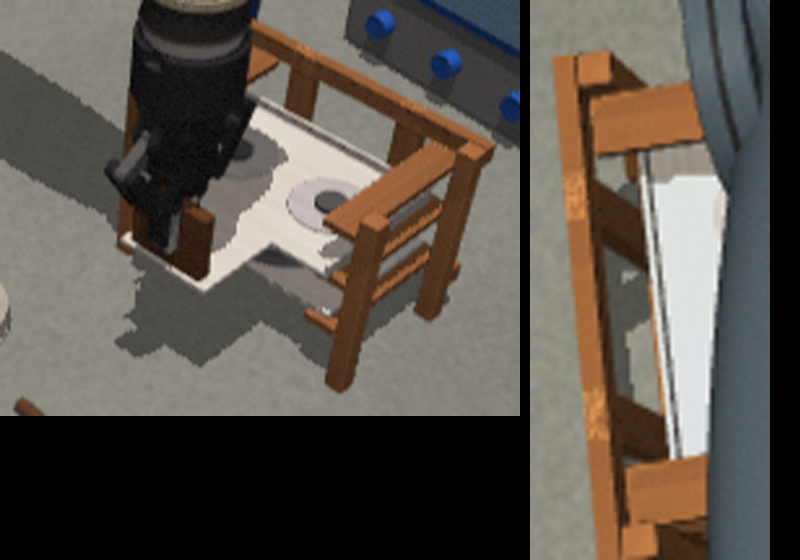

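The tray now seems to rest on the left rail. The rim's back line runs from (132.5,207.5) to (141,284.5) in the top view. I'll compute its depth in the rack.

Run:
```python
import pickle
from h import *
np.set_printoptions(precision=4,suppress=True)
d=pickle.load(open("c3.pkl","rb"));T,S=d["top"],d["scene"]
M=np.array([.5423,.2158]);a=np.radians(6.9);i=np.array([-np.sin(a),np.cos(a)]);x=np.array([np.cos(a),np.sin(a)])
fr=lambda p:np.array([(p[:2]-M)@x,(p[:2]-M)@i,p[2]])
for p in((132.5,207.5),(141,284.5)):print("rim",fr(plane(T,p,.108)))
print("tcp",fr(np.array([.5513,.1401,.1485])))
# tongue front corners, scene: (122,235),(205,290)/2.6
for p in((340+123/2.6,120+236/2.6),(340+205/2.6,120+291/2.6)):print("tongue",fr(plane(S,p,.098)))
# predicted grip corners / posts
print("rim left/right back expected px scene",[proj(S,np.r_[M+s*.09*x+.117*i,.108]) for s in(-1,1)])
c0=pickle.load(open("c0.pkl","rb"))
# has the can sheet/rack moved? compare scene lower-rail region
df=cv2.absdiff(d["scene"]["image"],c0["scene"]["image"]).max(2);print("post right foot diff",df[225:265,460:478].mean())
```

```text
rim [0.0815 0.1175 0.108 ]
rim [-0.0666  0.1157  0.108 ]
tcp [-0.0002 -0.0762  0.1485]
tongue [-0.0439 -0.0755  0.098 ]
tongue [ 0.0371 -0.0769  0.098 ]
rim left/right back expected px scene [array([434.4216, 155.7791]), array([506.003 , 195.1655])]
post right foot diff 6.5125
```

Emit:
step_arm(
  motion=[
    [[0,0,0,-0.0015,0.0125,0.004,1],[0,0,0,-0.0015,0.0125,0,1],[0,0,0,0,0,0,1]],
  ],
)

```text
time_s: 7.48
eef_pos: [0.5511, 0.1457, 0.1485]
tcp_rot: [-3.133, -0.001, 0.137]
force: [0.7, -1.9, 1.9]
opening: 0.0108
grip_force: 88.7
```

Run:
```python
from rig import bot
s=bot.observe()
for k in("joint_pos","effort","eef_pos","tcp_rot","force","moment"):print(k,s[k].round(4))
```

```text
joint_pos [0.1364 0.1656 0.0123 1.4166 0.0087 3.1406]
effort [ 8.15800e-01 -3.73262e+01  3.10151e+01  3.52000e-02  4.05100e-01
  1.58000e-02]
eef_pos [0.5511 0.1457 0.1485]
tcp_rot [-3.1329e+00 -9.0000e-04  1.3740e-01]
force [ 0.7342 -1.9134  1.8921]
moment [-0.2589 -0.0159 -0.0016]
```

Joint 6 is at its limit (3.1406), and that is what is stopping the last millimetres; the tray isn't jammed. I'll set the tray down on the rails here, release, turn the gripper half round and regrip.

Emit:
step_arm(
  motion=[
    [[0,0,0.005,0.0005,-0.005,-0.005,1],[0,0,0,0,0,-0.005,1],[0,0,0,0,0,-0.003,1],[0,0,0,0,0,0,1]],
  ],
)

```text
time_s: 7.98
eef_pos: [0.5516, 0.1451, 0.1475]
tcp_rot: [-3.128, -0.004, 0.147]
force: [-3.6, -1.7, 15.8]
opening: 0.011
grip_force: 90.6
```

Emit:
step_arm(
  motion=[
    [[0,0,0,0,0,0.003,0.8],[0,0,0,0,0,0,0.5],[0,0,0,0,0,0,0],[0,0,0,0,0,0,0],[0,0,0,0,0,0,0],[0,0,0,0,0,0,0],[0,0,0,0,0,0.06,0],[0,0,0,0,0,0.08,0],[0,0,0,0,0,0.08,0],[0,0,0,0,0,0.03,0]],
  ],
)

```text
time_s: 9.22
eef_pos: [0.552, 0.1438, 0.2468]
tcp_rot: [-3.133, -0.004, 0.147]
force: [0.6, 0.3, 0.3]
opening: 0.0854
grip_force: 0.0
```

Emit:
step_arm(
  motion=[
    [[0,0,0.0865,0,0,0,0],[0,0,0.0865,0,0,0,0],[0,0,0.0865,0,0,0,0],[0,0,0.0865,0,0,0,0],[0,0,0.0865,0,0,0,0],[0,0,0.0865,0,0,0,0],[0,0,0.0865,0,0,0,0],[0,0,0.0865,0,0,0,0],[0,0,0.0865,0,0,0,0]],
  ],
)

```text
time_s: 10.35
eef_pos: [0.5506, 0.1437, 0.243]
tcp_rot: [-3.131, -0.0, 1.71]
force: [0.0, 0.6, 0.1]
opening: 0.0858
grip_force: 0.0
```

Emit:
step_arm(
  motion=[
    [[0,0,0.0865,0,0,0,0],[0,0,0.0865,0,0,0,0],[0,0,0.0865,0,0,0,0],[0,0,0.0865,0,0,0,0],[0,0,0.0865,0,0,0,0],[0,0,0.0865,0,0,0,0],[0,0,0.0865,0,0,0,0],[0,0,0.0865,0,0,0,0],[0,0,0.0865,0,0,0,0],[0,0,0,0,0,0,0]],
  ],
)

```text
time_s: 11.6
eef_pos: [0.5506, 0.1436, 0.2432]
tcp_rot: [-3.133, -0.002, -3.024]
force: [0.3, 0.2, 0.3]
opening: 0.0851
grip_force: 0.0
```

Run:
```python
from rig import bot
import cv2,numpy as np,pickle
d={n:bot.camera(n) for n in("scene","top")};pickle.dump(d,open("c4.pkl","wb"))
a=d["scene"]["image"][120:300,340:540]
o=cv2.resize(a,None,fx=3,fy=3,interpolation=2)
cv2.imwrite("pics/p5.png",o);s=bot.observe();print(s["time_s"],s["eef_pos"],s["tcp_rot"],s["joint_pos"])
```

```text
11.7 [0.55067685 0.14364279 0.24350754] [-3.13265365e+00 -1.16133690e-03 -3.02452643e+00] [ 0.14191019  0.16354263  0.19865757  1.6072943  -0.0089074   0.02484494]
```

View pics/p5.png

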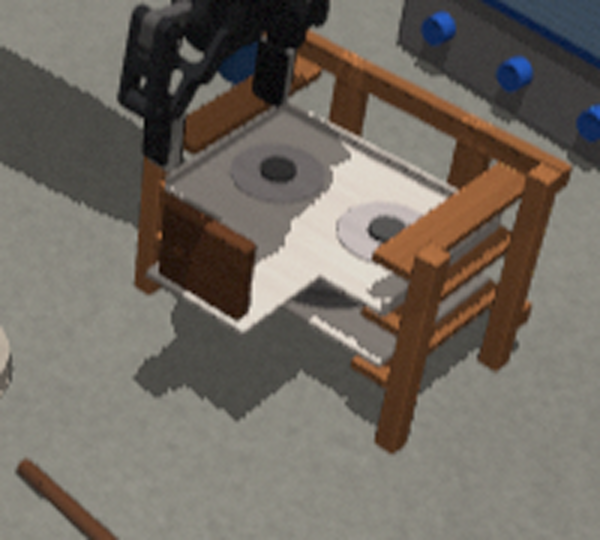

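The tray sits on the rails with its grip at about (208,260) in the crop, and the can sheet is still below it. I'll check the tray's pose against the plane it should lie in.

Run:
```python
import pickle
from h import *
np.set_printoptions(precision=4,suppress=True)
d=pickle.load(open("c4.pkl","rb"));T,S=d["top"],d["scene"]
M=np.array([.5423,.2158]);a=np.radians(6.9);i=np.array([-np.sin(a),np.cos(a)]);x=np.array([np.cos(a),np.sin(a)])
fr=lambda p:np.array([(p[:2]-M)@x,(p[:2]-M)@i,p[2]])
P=lambda u,v:(340+u/3,120+v/3)
for n,p,z in(("tongL",(148,275),.098),("tongR",(243,330),.098),("tongue/panel R inner",(321,277),.10),("grip top outer L",(163,205),.158),("grip top outer R",(245,252),.158),("grip top inner R",(255,240),.158),("panel FL",(170,187),.108),("panel BL",(285,105),.108)):
    print(n,fr(plane(S,P(*p),z)))
```

```text
tongL [-0.0394 -0.0746  0.098 ]
tongR [ 0.0364 -0.07    0.098 ]
tongue/panel R inner [0.0388 0.002  0.1   ]
grip top outer L [-0.033  -0.0737  0.158 ]
grip top outer R [ 0.0309 -0.0712  0.158 ]
grip top inner R [ 0.0277 -0.0583  0.158 ]
panel FL [-0.0832 -0.0073  0.108 ]
panel BL [-0.091  0.12   0.108]
```

Emit:
step_arm(
  motion=[
    [[0.0044,0.0005,0,0,0.005,-0.06,0],[0,0,0,0,0,-0.07,0],[0,0,0,0,0,-0.06,0],[0,0,0,0,0,-0.045,0],[0,0,0,0,0,0,0.5],[0,0,0,0,0,0,0.8],[0,0,0,0,0,0,1],[0,0,0,0,0,0,1],[0,0,0,0,0,0,1],[0,0,0,0,0,0,1]],
  ],
  grip_force=40,
)

```text
time_s: 12.95
eef_pos: [0.5515, 0.1458, 0.1513]
tcp_rot: [3.141, 0.002, -3.022]
force: [-0.5, -0.2, 3.7]
opening: 0.0118
grip_force: 39.1
```

Emit:
step_arm(
  motion=[
    [[0,0,0,-0.0009,0.0075,0,1],[0,0,0,-0.0009,0.0075,0,1],[0,0,0,0,0,0,1]],
  ],
)

```text
time_s: 13.32
eef_pos: [0.5512, 0.1511, 0.1514]
tcp_rot: [-3.14, 0.003, -3.022]
force: [-0.2, -3.1, 4.7]
opening: 0.0114
grip_force: 39.4
```

Emit:
step_arm(
  motion=[
    [[0,0,0,-0.0007,0.0055,0,1],[0,0,0,-0.0007,0.0055,0,1],[0,0,0,0,0,0,1]],
  ],
)

```text
time_s: 13.7
eef_pos: [0.5505, 0.1518, 0.1516]
tcp_rot: [-3.132, 0.001, -3.025]
force: [-1.5, -13.6, 6.9]
opening: 0.0118
grip_force: 40.6
```

Emit:
step_arm(
  motion=[
    [[0,0,0,-0.001,0.008,0,1],[0,0,0,0,0,0,1]],
  ],
)

```text
time_s: 13.95
eef_pos: [0.5503, 0.152, 0.1522]
tcp_rot: [-3.126, 0.001, -3.027]
force: [-1.8, -19.2, 8.7]
opening: 0.0117
grip_force: 43.7
```

The tray is hard against the stop: 19 N with no further travel, and yaw aligned. Releasing and rising.

Emit:
step_arm(
  motion=[
    [[0,0,0,0,-0.003,0,0.8],[0,0,0,0,0,0,0.5],[0,0,0,0,0,0,0],[0,0,0,0,0,0,0],[0,0,0,0,0,0,0],[0,0,0,0,0,0.05,0],[0,0,0,0,0,0.08,0],[0,0,0,0,0,0.1,0],[0,0,0,0,0,0.1,0],[0,0,0,0,0,0.05,0]],
  ],
)

```text
time_s: 15.2
eef_pos: [0.5499, 0.1585, 0.3053]
tcp_rot: [3.141, 0.004, -3.021]
force: [-0.6, -0.1, 0.9]
opening: 0.0852
grip_force: 0.0
```

Emit:
step_arm(
  motion=[
    [[0,0,0,-0.05,-0.1,0.02,0],[0,0,0,-0.05,-0.1,0,0],[0,0,0,-0.05,-0.12,0,0],[0,0,0,-0.05,-0.12,0,0],[0,0,0,-0.05,-0.12,0,0],[0,0,0,-0.05,-0.12,0,0],[0,0,0,-0.05,-0.12,0,0],[0,0,0,0,-0.1,0,0],[0,0,0,0,0,0,0]],
  ],
)

```text
time_s: 16.32
eef_pos: [0.4089, -0.204, 0.3098]
tcp_rot: [-3.141, -0.0, -3.026]
force: [0.1, 0.9, -0.4]
opening: 0.0859
grip_force: 0.0
```

Run:
```python
from rig import bot
import cv2,numpy as np,pickle
d={n:bot.camera(n) for n in("scene","top")};pickle.dump(d,open("c5.pkl","wb"))
o=np.zeros((480,800,3),np.uint8)
A=cv2.resize(d["scene"]["image"][115:285,365:535],None,fx=2.6,fy=2.6,interpolation=2);B=cv2.resize(d["top"]["image"][160:320,105:240],None,fx=2.6,fy=2.6,interpolation=2)
o[:A.shape[0],:A.shape[1]]=A;o[:B.shape[0],446:446+B.shape[1]]=B
cv2.imwrite("pics/p6.png",o);s=bot.observe();print(s["time_s"],s["eef_pos"],s["force"])
```

```text
16.425 [ 0.40914374 -0.20175159  0.31011964] [-0.62484481  0.88548116  0.12314881]
```

View pics/p6.png

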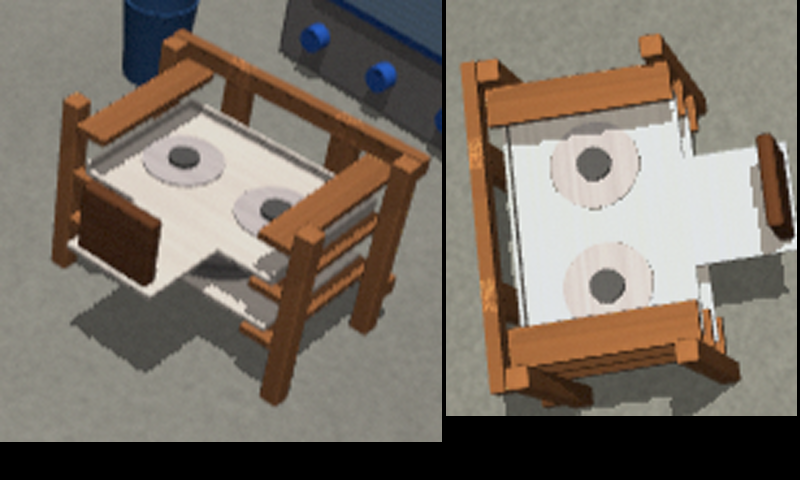

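The tray lies flat on the middle rails, its back rim running from (128.8,208) to (134.2,285) in the top view and its grip at about (230,213). A last depth check follows, plus a check that the can sheet hasn't moved.

Run:
```python
import pickle
from h import *
np.set_printoptions(precision=4,suppress=True)
d=pickle.load(open("c5.pkl","rb"));c0=pickle.load(open("c0.pkl","rb"));T,S=d["top"],d["scene"]
M=np.array([.5423,.2158]);a=np.radians(6.9);i=np.array([-np.sin(a),np.cos(a)]);x=np.array([np.cos(a),np.sin(a)])
fr=lambda p:np.array([(p[:2]-M)@x,(p[:2]-M)@i,p[2]])
t=lambda u,v:(105+(u-446)/2.6,160+v/2.6);s=lambda u,v:(365+u/2.6,115+v/2.6)
for p in((508,125),(522,325)):print("rim",fr(plane(T,t(*p),.108)))
for p in((690,157),(697,265)):print("junction (want 5)",fr(plane(T,t(*p),.1)))
g=tri((T,t(773,187)),(S,s(122,212)));print("grip top (want y -62, z .158)",fr(g[0]),g[1])
# sheet front edge, scene columns: last white row near the lower edge
for n,c in(("before",c0["scene"]),("after",S)):
    hsv=cv2.cvtColor(c["image"],cv2.COLOR_BGR2HSV);m=(hsv[...,2]>150)&(hsv[...,1]<60)
    print(n,[int(np.max(np.where(m[200:250,k])[0],initial=-1))+200 for k in(450,454,458,462)])
```

```text
rim [0.0815 0.1244 0.108 ]
rim [-0.0656  0.1281  0.108 ]
junction (want 5) [ 0.0388 -0.0019  0.1   ]
junction (want 5) [-0.0411  0.0025  0.1   ]
grip top (want y -62, z .158) [-0.0029 -0.0623  0.1493] 0.0029581537521135804
before [231, 233, 235, 238]
after [231, 233, 236, 238]
```

Depth is within 2–6 mm, but I want the tray's angle more exactly, so I'll fit lines to the rim edge and the back bar by mask.

Run:
```python
import pickle
from h import *
np.set_printoptions(precision=4,suppress=True)
d=pickle.load(open("c5.pkl","rb"));T=d["top"]
M=np.array([.5423,.2158]);a=np.radians(6.9);i=np.array([-np.sin(a),np.cos(a)]);x=np.array([np.cos(a),np.sin(a)])
fr=lambda p:np.array([(p[:2]-M)@x,(p[:2]-M)@i])
g=cv2.cvtColor(T["image"],cv2.COLOR_BGR2GRAY).astype(float);hsv=cv2.cvtColor(T["image"],cv2.COLOR_BGR2HSV)
def fit(rows,f,z,n):
    q=np.array([fr(plane(T,(f(r),r),z)) for r in rows]);k=np.polyfit(q[:,0],q[:,1],1);rs=q[:,1]-np.polyval(k,q[:,0]);ok=abs(rs)<.003
    k=np.polyfit(q[ok,0],q[ok,1],1);print(n,"angle",np.degrees(np.arctan(k[0])).round(2),"y at x=-80,0,80",np.polyval(k,[-.08,0,.08]),"n",ok.sum(),"rms",rs[ok].std())
br=(hsv[...,1]>100)
fit(range(190,290),lambda r:np.where(br[r,100:145])[0][0]+100-.5,.156,"bar outer top")
fit(range(215,280),lambda r:np.where((g[r]>170)&(np.arange(640)>122)&(np.arange(640)<160))[0][0]-.5,.108,"rim first bright")
for r in(215,235,255,275):print(r,g[r,116:145].astype(int))
# front edges of panel: last white column at rows outside tongue; tongue front edge
fit(range(222,256),lambda r:np.where((g[r]>150)&(np.arange(640)>215)&(np.arange(640)<242))[0][-1]+.5,.1,"tongue end")
```

```text
bar outer top angle 0.05 y at x=-80,0,80 [0.1399 0.1399 0.14  ] n 100 rms 0.0005320638999798616
rim first bright angle -0.12 y at x=-80,0,80 [0.13   0.1298 0.1296] n 64 rms 0.0008607253613659912
215 [142 159 145  51  47  56  93 137 140 143 142 166 164  71 164 166 162 167
 169 165 162 163 168 162 163 226 226 226 225]
235 [116 117 116 115 101  44  44  64  78  79  81  81  88 224 155 121 225 226
 226 226 226 226 225 226 226 226 226 226 226]
255 [136 119 119 119 119 118 100  44  46  66  83  81  84 146 168 225 155 120
 225 226 226 225 226 225 224 226 227 226 226]
275 [149 147 138 131 148 132 118 115  84  49  43  33  45  43  45  47  92 225
 156 123 226 225 225 226 226 226 225 226 226]
tongue end angle -1.01 y at x=-80,0,80 [-0.0707 -0.0721 -0.0735] n 31 rms 0.0009037004740000025
```

The rim is at 129.8 mm of the stop's 130 mm and square to within 0.2°. The can sheet hasn't moved, and the arm is clear.

```bash
python3 -c "
from rig import bot
print(bot.sign_off())"
```

```text
the job is handed in; nothing more can be done
None
```

The tray is on the middle rail pair, home against the back stop and released; the sheet with the can didn't move. It took about 16.4 s of the 32 s, including one extra release and regrip on the rails because joint 6 reached its limit (3.1406 rad against the listed 3.14).

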